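# Seat a splined gear in an open drive head and hold it down

## Task

Open the round drive head: take its loose dust lid by the tab, tip the tab side up by some 15 degrees, lift the lid off and lay it flat on the bench, tab upward, clear of the drive head. Then take the gear from its wooden stand by the boss, put its splined stem into the drive, turn it until the splines mesh and press it fully home against the ejector spring. Finish while still gripping the gear and pressing it home, and do not move the other tools and blocks lying about.

Things in the scene. Friction and masses are not known exactly. Their poses are not given: they have to be found in the camera images.
- housing: drive head: grey upright drum fixed to the bench, 100 mm across, 75 mm tall (foot flange 112 mm across); origin at the middle of its underside, z up. Its round well is 86 mm wide inside, open at the top once the lid is off. In the middle of the well stands a steel drive sleeve 62 mm across outside, its top 15 mm below the drum's rim
- drive_mouth (a point): middle of the sleeve's top, on the axis, 60 mm above the bench. Bore 45 mm wide with six 6.5 mm wide keys, one every 60 degrees, reaching in to 15 mm from the axis, from the top down. The sleeve is locked; its angle differs every time, is unrelated to the housing's yaw and not given: find it by turning the gear under light pressure (at most 60 degrees) or by looking
- ejector (a joint): spring-loaded brass pin, 20 mm across, on the axis of the sleeve, its top 48 mm above the bench at 0. Value: how far it is pushed down (m): 0 untouched, 0.018 with the gear fully home. The spring pushes up with 4 N at 0 and 10 N at 0.018, more than the gear weighs: the gear rises again if not pressed
- lid: loose aluminium dust lid, about 0.12 kg: disc 100 mm across, 5 mm thick; origin at the middle of the disc's underside, z up. Under it a plug 82 mm across reaches 5 mm down into the well. The disc rests on the drum's rim: origin 75 mm above the bench at the start, 5 mm when the lid lies flat on the bench
- lid_tab (a point): middle of the top of the upright tab on the lid, 36 mm from the lid's middle along the lid's +x, 34 mm above its origin. The tab is 10 mm thick (lid's y) and 22 mm long (lid's x), and stands 29 mm above the disc. Pinch it across its thickness from above; to tip, swing it up about the lid's far edge (50 mm from the middle, at -x)
- gear: steel gear, about 0.25 kg; origin at the middle of the wheel's underside, z up. Wheel 70 mm across, z 0 to 12 mm. Stands upright in the stand, origin 40 mm above the bench. In the drive the origin is 80 mm above the bench while the ribs rest on the keys unmeshed (nose already in the bore), 60 mm when fully home, wheel on the sleeve
- gear_boss (a point): middle of the top of the gear's boss, 58 mm above its origin; the boss is a plain round post 30 mm across standing 46 mm above the wheel, to be gripped across from above at any yaw
- gear_nose (a point): middle of the lower end of the gear's stem, 30 mm below its origin. Stem: core 26 mm across with six ribs 6.5 mm wide, one every 60 degrees (one along the gear's +x), 42 mm across over the ribs, down to 20 mm below the origin; then a tapered nose, 24 to 16 mm across. Meshed, it has about 0.09 rad of play either way
- stand: wooden block 80x80x40 mm fixed on the bench, origin at the middle of its underside, with a 50 mm hole in which the gear's stem hangs
- chisel: a chisel with a wooden handle, 220 mm long, lying near the front edge; a bystander, to be left alone; origin at the middle of its underside
- wood_block_2: a plain wooden offcut 45x70x45 mm behind the drive head; a bystander, to be left alone; origin at the middle of its underside
- cup_brush: a wire cup brush 81 mm across, 56 mm tall, standing behind the drive head; a bystander, to be left alone; origin at the middle of its underside
- bolt_2: a 65 mm steel bolt lying behind the wooden stand; a bystander, to be left alone; origin at the middle of its underside

How it is judged:
On the way, in this order (a step that is already met when the one before it is completed fails the run):
1. the lid is tipped up, tab side highest, over the drive head (angle between lid's own z axis and vertical above 0.15 rad and z of lid_tab in the frame of housing above 0.117 m and horizontal distance between lid and housing below 0.06 m), for 0.05 s.
2. the lid lies flat on the bench, clear of the drive head (horizontal distance between lid and housing above 0.105 m and height (world z) of lid below 0.012 m and angle between lid's own z axis and vertical below 0.1 rad and contact force between lid and the fingers below 0.1 N), for 0.2 s.
3. the gear is meshed and pressed fully home (value of joint ejector above 0.016 m), for 0.2 s.
At the end, for the whole second after the job is handed in: Gear upright (0.08 rad) on the drive axis (4 mm), wheel underside within 3 mm of the sleeve top, ejector pushed down over 16 mm, fingers on the gear with over 3 N; lid flat on the bench, right way up, its middle over 105 mm from the drive axis; bystanders within 30 mm of their places (horizontal distance between lid and housing above 0.105 m and height (world z) of lid below 0.012 m and angle between lid's own z axis and vertical below 0.1 rad and value of joint ejector above 0.016 m and horizontal distance between gear and housing below 0.004 m and angle between gear's own z axis and vertical below 0.08 rad and height (world z) of gear below 0.063 m and contact force between the fingers and gear above 3 N); the arm keeps its last pose, push and grip.
It fails at once if a bystander was moved by more than 30 mm (distance of any of chisel, wood_block_2, cup_brush, bolt_2 from where it was at the start of the episode above 0.03 m).
It also fails if it takes over 64 s, if anything falls off the work surface, if the arm or the gripper's body presses on something with over 40 N, if the wrist force passes 120 N, or if a joint passes its speed limit or range.

## Robot

A 7-joint arm with a two-finger parallel gripper is mounted at the origin on a cart in front of the work surface, level with it; the furniture and walls round the work are solid. World frame = base frame: x ahead of the robot, y to its left, z up, the work surface at z = 0. Lengths are in m, angles in rad, forces in N, time in s.
With the tool pointing down it reaches from about 0.4 to 0.85 m from the base axis. Payload 10.4 kg.
Tool frame: the origin (TCP) lies on the centre line of the jaws, within the pads' length; the fingertips stand 17 mm ahead of it and the grasp point (between the pads) lies 2 mm behind it; z points along the fingers, y is the line along which they close (so a half turn about z gives the same grasp; the last joint's range is limited). The gripper opens to 85 mm and grips with 20 to 120 N. Pads are 22 mm wide; open, the fingers measure 114 mm over their backs; the gripper's body (76 mm by 85 mm) begins 54 mm behind the grasp point. The pads swing forward as they close: fully open they stand 13 mm farther back than shut.
Start: joints at [1.117, 0.332, -0.065, 1.46, 0.022, 1.35, -0.088], TCP at [0.261, -0.568, 0.248] pointing down, gripper open.
Joint ranges: [-2.6, 2.6], [-0.5, 2.12], [-1.47, 1.34], [0.16, 2.42], [-1.27, 4.41], [0.06, 2.06], [-2.6, 2.6]. Speed limits (rad/s): [2.22, 2.22, 2.79, 2.79, 3.14, 3.14, 3.14].

## Interface

Orientations are given as a unit quaternion [x, y, z, w].
In Python, from workcell import get_obs, optics, job gives the robot as it stands. The module is installed in compiled form; this text tells all that it offers.
- The arm moves only by the tool send_rows, never from a script. Its argument "plan" is a list that holds one entry, the list of rows, each a list of 7 numbers: the turn, a rotation vector about the tool's x, y, z in units of 1.5 rad (1.0 is 1.5 rad), then the shift along the tool's x, y, z in units of 20 cm (1.0 is 20 cm), then the opening, from 0 (shut) to 1 (fully open). A call has 1 to 20 rows; each row shifts and turns the commanded pose from where the row before left it, along the tool's axes as they then stand; what a row does not reach is not made up. A row lasts 1/12 s, in which the tool goes at most 41.7 mm and 7.16 degrees, less where a joint would pass 70% of its speed; a pose out of reach is approached as far as the arm can. A call with a number of a shift or a turn outside -1 to 1 is refused whole. A call with a gripper value outside its range is refused whole. The fingers move at their own pace and stop on an object; "squeeze" is the grip in N (left out, the last holds). Time passes only in rows, so rows that do not move let the fingers close. It gives the time, the measured TCP pose, the force, the opening and the grip force at its end, in the units of the state.
- get_obs(): the state, without advancing time (a new reading comes with each control period).
- optics.camera(name): name is "scene" or "top" or "wrist"; returns the picture (480x640x3 uint8, red, green, blue); there is no depth.
- optics.get_calibration(name): a dict with "intrinsics" (3x3 intrinsics, pixels), "world_from_camera" (4x4, takes a point from camera to world coordinates); the wrist camera has in their place "T_tool_cam" (4x4, takes a point from camera to tool coordinates, whose origin is the TCP and whose axes are the flange's). Camera axes: x right, y up, looking along -z (the intrinsics and any distortion apply to the point x, -y, -z); pixel columns grow to the right and rows downward; lengths in m; the calibration is good to about 2 mm. A picture is of the moment at which its call begins: read the wrist's pose just before it. get_calibration takes no time and is no camera call.
- job.hand_in(): hands the job in; it is judged then, once.
The state is a dict: "clock": time; "joint_pos": joint angles; "joint_velocities": joint speeds; "tau": joint torques, N m; "position": TCP position; "ee_rot": TCP orientation; "ft_force": force on the tool from outside, world axes, zero at the start; "torque": the same for the moment, N m; "grip_width": opening from 0.0 (shut) to 1.0 (fully open); "grasp_force": force on a finger pad.
Only numpy, scipy, OpenCV 4.12 (cv2) and the standard library are available. Lean on these libraries where they do the work, as an engineer would, in place of code of your own. Each camera call takes 0.05 s, during which the arm holds its last target. There are 200 camera calls.

## Working session

There is one attempt and no reset: what is moved stays moved. The work goes in short steps, Python scripts to look and compute and a tool call to move; the robot and the scene stay as the last step left them, time stands still between calls to the robot, and variables do not carry over. Pictures are saved under pics/ and viewed, at most 10 in all, crops included, and the job is handed in when it is done.

Besides the shell and the picture viewer there is one more tool, called after ">>>" as name(argument=value, ...), one argument or row to a line, values as JSON. send_rows: Moves the arm, as the interface text tells. Its arguments: {"type":"object","properties":{"plan":{"type":"array"},"squeeze":{"type":"number"}},"required":["plan"]}

```bash
mkdir -p pics; python3 - <<'E'
from workcell import get_obs, optics
import cv2,numpy as np
o=get_obs();print(o)
for n in("scene","top"):
    im=optics.camera(n);cv2.imwrite(f"pics/{n}0.png",im[:,:,::-1])
for n in("scene","top","wrist"):
    c=optics.get_calibration(n);print(n,{k:np.round(v,4).tolist() if not isinstance(v,str) else v for k,v in c.items()})
E
```

```text
{'clock': 0.0, 'joint_pos': array([ 1.11738916,  0.33288512, -0.06471344,  1.46097276,  0.02159834,
        1.34991313, -0.08848692]), 'joint_velocities': array([ 0.00096417,  0.0004759 ,  0.00124762,  0.0006965 ,  0.00097505,
       -0.00028902,  0.00047728]), 'tau': array([-3.53772220e-04, -6.25444508e+01,  4.86704567e-02, -3.91610062e+01,
        1.60654873e-02,  9.82896192e-03,  1.80165728e-05]), 'position': array([ 0.26085081, -0.56755556,  0.24749267]), 'ee_rot': array([ 9.76884911e-01,  2.13764640e-01, -1.89762663e-04, -7.16688302e-04]), 'ft_force': array([0.20406928, 0.12930592, 0.09360094]), 'torque': array([ 0.00872563, -0.04911267,  0.05740013]), 'grasp_force': 0.0, 'grip_width': 0.9982561106211155}
scene {'intrinsics': [[512.0712, 0.0, 319.959], [0.0, 512.0712, 241.5032], [0.0, 0.0, 1.0]], 'world_from_camera': [[-0.6466, 0.4715, -0.5997, -0.0092], [-0.7628, -0.4114, 0.4989, 0.1985], [-0.0114, 0.78, 0.6256, 0.6275], [0.0, 0.0, 0.0, 1.0]]}
top {'intrinsics': [[570.0099, 0.0, 324.7246], [0.0, 570.0099, 251.0251], [0.0, 0.0, 1.0]], 'world_from_camera': [[0.0264, 0.9895, -0.1423, 0.3937], [-0.9996, 0.0274, 0.005, -0.2413], [0.0088, 0.1422, 0.9898, 0.9947], [0.0, 0.0, 0.0, 1.0]]}
wrist {'intrinsics': [[411.2632, 0.0, 322.8776], [0.0, 411.2632, 230.9398], [0.0, 0.0, 1.0]], 'T_tool_cam': [[-0.0005, 0.9578, 0.2874, 0.0731], [1.0, 0.0008, -0.0011, 0.0004], [-0.0013, 0.2874, -0.9578, -0.1251], [0.0, 0.0, 0.0, 1.0]]}
```

View pics/scene0.png

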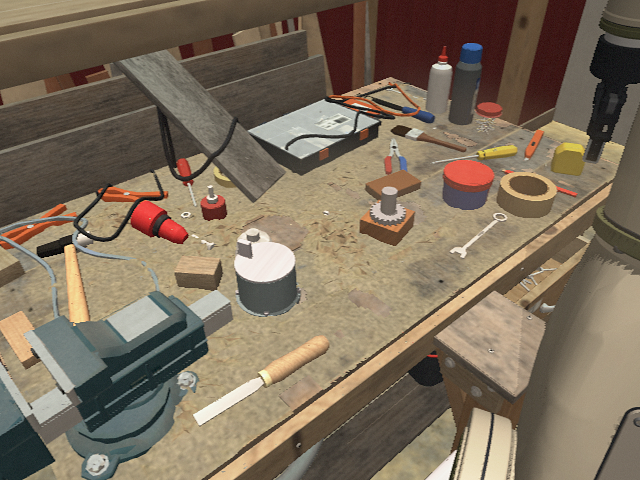

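View pics/top0.png

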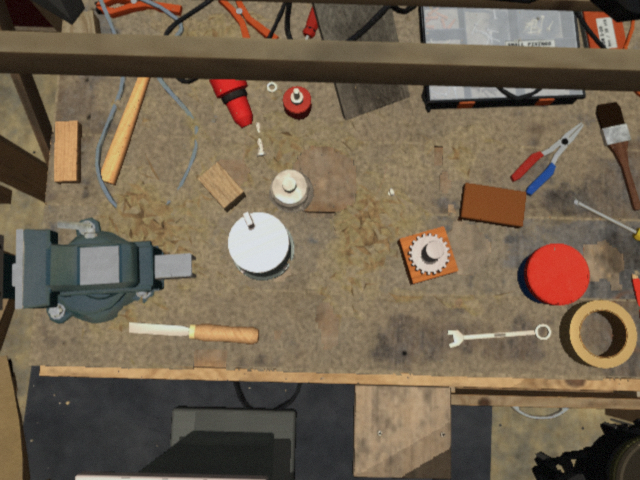

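The scene view shows the lidded drum at about (266,262), with its tab near (245,243), and the gear at (388,207). In the top view the lid is at (259,242), its tab at (249,220), the gear boss at (433,250) and the cup brush at (290,188). Next I measure with masks and rays.

```bash
cat > h.py <<'E'
import numpy as np,cv2
from workcell import get_obs, optics
from scipy.spatial.transform import Rotation as R
def cam(n,o=None):
    c=optics.get_calibration(n);K=np.array(c["intrinsics"])
    if n=="wrist":
        o=o or get_obs();T=np.eye(4);T[:3,:3]=R.from_quat(o["ee_rot"]).as_matrix();T[:3,3]=o["position"]
        return K,T@np.array(c["T_tool_cam"])
    return K,np.array(c["world_from_camera"])
def ray(c,p):
    K,T=c;d=np.linalg.inv(K)@[p[0],p[1],1];d=T[:3,:3]@[d[0],-d[1],-d[2]]
    return T[:3,3],d/np.linalg.norm(d)
def onz(c,p,z):
    o,d=ray(c,p);return o+d*(z-o[2])/d[2]
def tri(obs):
    A=np.zeros((3,3));b=np.zeros(3);L=[ray(*x) for x in obs]
    for o,d in L: P=np.eye(3)-np.outer(d,d);A+=P;b+=P@o
    x=np.linalg.solve(A,b);return x,[np.linalg.norm(np.cross(d,x-o)) for o,d in L]
def proj(c,X):
    K,T=c;p=T[:3,:3].T@(np.asarray(X)-T[:3,3]);u=K@[p[0],-p[1],-p[2]];return u[:2]/u[2]
E
python3 - <<'E'
from h import *
t=cv2.imread("pics/top0.png");s=cv2.imread("pics/scene0.png")
T=cam("top");S=cam("scene")
for n,im,roi in(("top lid",t,(215,200,90,90)),("scene lid",s,(220,220,90,90)),("top boss",t,(395,225,65,60)),("scene boss",s,(355,180,65,65))):
    x,y,w,h=roi;g=im[y:y+h,x:x+w];hsv=cv2.cvtColor(g,cv2.COLOR_BGR2HSV)
    for v in (140,170,200):
        m=((hsv[...,2]>v)&(hsv[...,1]<60)).astype(np.uint8)
        cs=sorted(cv2.findContours(m,cv2.RETR_EXTERNAL,cv2.CHAIN_APPROX_NONE)[0],key=cv2.contourArea)[-2:]
        for c in cs:
            if len(c)>8 and cv2.contourArea(c)>30:
                e=cv2.fitEllipse(cv2.convexHull(c));print(n,v,cv2.contourArea(c),np.round(np.array(e[0])+[x,y],1),np.round(e[1],1),round(e[2]),"bbox",np.array(cv2.boundingRect(c))+[x,y,0,0])
up=lambda im,x,y,w,h:cv2.resize(im[y:y+h,x:x+w],(400,300),interpolation=cv2.INTER_CUBIC)
cv2.imwrite("pics/c1.png",np.vstack([np.hstack([up(t,219,202,80,60),up(s,220,222,80,60)]),np.hstack([up(t,395,224,80,60),up(s,350,180,80,60)])]))
E
```

```text
top lid 140 46.0 [290.8 198.8] [ 9. 24.] 88 bbox [279 200  24   4]
top lid 140 2946.5 [259.5 241.9] [61.2 67.6] 107 bbox [227 211  68  62]
top lid 170 35.0 [291.8 186.4] [30.2 36.1] 41 bbox [280 200  20   4]
top lid 170 2814.5 [257.7 241.3] [60.6 61.3] 1 bbox [228 212  61  60]
top lid 200 2618.0 [257.8 241.6] [59.4 59.9] 61 bbox [228 213  60  59]
scene lid 140 77.0 [253.  309.3] [13.  45.9] 0 bbox [220 292  11  16]
scene lid 140 2190.0 [267.3 254.5] [56.5 74.2] 93 bbox [234 226  73  56]
scene lid 170 75.5 [253.  309.3] [13.  45.9] 0 bbox [220 292  11  16]
scene lid 170 2112.5 [261.1 255.5] [52.1 65.1] 104 bbox [234 228  62  54]
scene lid 200 38.5 [234.4 302.6] [ 5.3 11.7] 0 bbox [220 294  10  13]
scene lid 200 2056.0 [261.4 255.6] [52.3 64.4] 103 bbox [234 228  62  54]
top boss 140 1066.0 [429.  253.7] [39.6 40.8] 139 bbox [409 234  41  41]
top boss 170 1023.5 [429.1 253.4] [38.9 40.8] 132 bbox [409 234  41  40]
top boss 200 932.5 [428.9 253.4] [37.1 38.7] 129 bbox [410 235  38  38]
scene boss 140 87.0 [389.1 190.4] [ 8.1 15.6] 92 bbox [382 187  16   8]
scene boss 140 423.5 [398.  211.9] [25.1 56.7] 97 bbox [370 200  50  25]
scene boss 170 83.5 [389.2 190.2] [ 8.  15.1] 93 bbox [382 187  16   8]
scene boss 170 245.0 [387.5 210.2] [20.9 35.8] 95 bbox [370 202  36  19]
scene boss 200 70.5 [389.3 190.3] [ 7.6 13.3] 95 bbox [383 187  14   8]
scene boss 200 175.5 [387.4 210.7] [19.  35.2] 92 bbox [370 203  36  18]
```

View pics/c1.png

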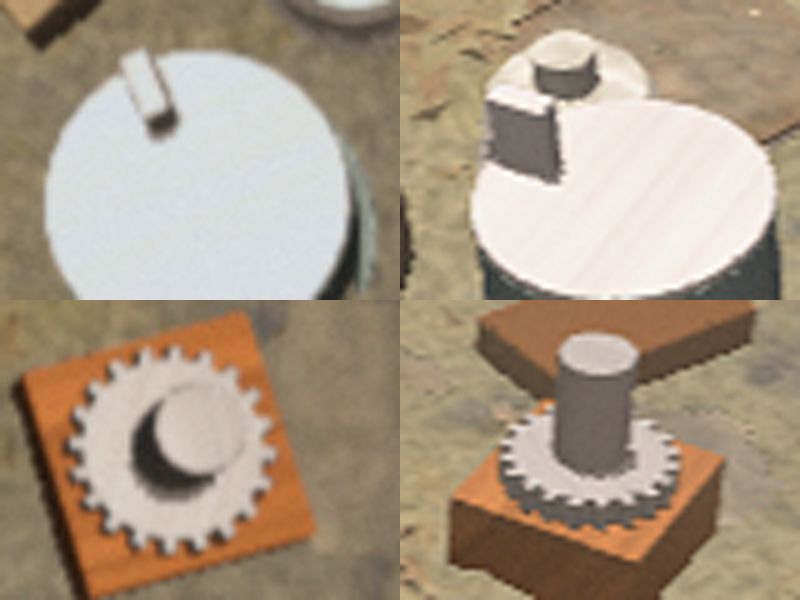

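The crops show the tab top centred at about (248.4,218.8) in top and (244.6,241.6) in scene. The boss top is at (434.8,250) in top and (389.6,190.8) in scene.

```bash
python3 - <<'E'
from h import *
T=cam("top");S=cam("scene")
t,e=tri([(T,(248.4,218.8)),(S,(244.6,241.6))]);print("tab",t,e)
b,e=tri([(T,(434.8,250)),(S,(389.4,190.6))]);print("boss",b,e)
s=cv2.imread("pics/scene0.png")
l,e=tri([(T,(257.7,241.5)),(S,(265.2-.3,254.5))]);print("lid tri",l,e)
# lid outline rays onto z=.08: circle fit, robust
for n,C,roi in(("top",T,(215,200,90,90)),("scene",S,(220,220,90,90))):
    im=cv2.imread(f"pics/{n}0.png");x,y,w,h=roi;g=cv2.cvtColor(im[y:y+h,x:x+w],cv2.COLOR_BGR2HSV)
    m=((g[...,2]>175)&(g[...,1]<60)).astype(np.uint8)
    c=max(cv2.findContours(m,cv2.RETR_EXTERNAL,cv2.CHAIN_APPROX_NONE)[0],key=cv2.contourArea)[:,0]+[x,y]
    P=np.array([onz(C,q,.08)[:2] for q in c])
    for k in range(8):
        A=np.c_[2*P,np.ones(len(P))];q=np.linalg.lstsq(A,(P**2).sum(1),rcond=None)[0];r=np.sqrt(q[2]+q[:2]@q[:2])
        d=abs(np.linalg.norm(P-q[:2],axis=1)-r);P=P[d<max(2*np.median(d),.0006)]
    print(n,"lid centre",q[:2],"r",r,len(P));
    print(" tabdir",np.degrees(np.arctan2(*(t[:2]-q[:2])[::-1])),np.linalg.norm(t[:2]-q[:2]))
a=[onz(T,np.array(p)/5+[219,202],.109) for p in((133.5,51.5),(161.5,115.5))];print("tab long axis top",np.degrees(np.arctan2(*(a[0]-a[1])[1::-1])),np.linalg.norm(a[0]-a[1]))
for nm,p in(("brush",(290,185)),("block",(220,186)),):print(nm,onz(T,p,.05))
for p in((129,327),(258,335)):print("chisel",onz(T,p,.015))
print("stand corners",[onz(T,np.array(p)/5+[395,164],.04)[:2].round(3) for p in((25,375-0),(247,312),(315,530),(90,597))])
E
```

```text
tab [ 0.56942547 -0.12352884  0.10771024] [np.float64(4.075645574226546e-05), np.float64(4.07564557423807e-05)]
boss [ 0.52906263 -0.42093989  0.09819746] [np.float64(4.6825984359761515e-05), np.float64(4.6825984359789806e-05)]
lid tri [ 0.53559058 -0.13830631  0.09363426] [np.float64(0.00010902467653912052), np.float64(0.0001090246765389517)]
top lid centre [ 0.53805594 -0.13699108] r 0.04867040302268103 124
 tabdir 23.226599023942793 0.03413618839523644
scene lid centre [ 0.54010004 -0.13849513] r 0.05134015977952682 54
 tabdir 27.037576428618458 0.03292370662859343
tab long axis top 25.665471600323507 0.022569109239477404
brush [ 0.64136233 -0.18392434  0.05      ]
block [ 0.63619734 -0.06513225  0.05      ]
chisel [0.39500682 0.08274693 0.015     ]
chisel [ 0.38735393 -0.13667725  0.015     ]
stand corners [array([ 0.555, -0.373]), array([ 0.579, -0.449]), array([ 0.505, -0.472]), array([ 0.48 , -0.396])]
```

>>> send_rows(
  plan=[
    [[0, 0, 0, 0.08, -0.05, 0, 1], [0, 0, 0, 0.16, -0.094, 0, 1], [0, 0, 0, 0.16, -0.094, 0, 1], [0, 0, 0, 0.16, -0.094, 0, 1], [0, 0, 0, 0.16, -0.094, 0, 1], [0, 0, 0, 0.16, -0.094, 0, 1], [0, 0, 0, 0.16, -0.094, 0, 1], [0, 0, 0, 0.16, -0.094, 0, 1], [0, 0, 0, 0.16, -0.094, 0, 1], [0, 0, 0, 0.16, -0.094, 0, 1], [0, 0, 0, 0.16, -0.094, 0, 1], [0, 0, 0, 0.16, -0.094, 0, 1], [0, 0, 0, 0.16, -0.094, 0, 1], [0, 0, 0, 0.16, -0.094, 0, 1], [0, 0, 0, 0.16, -0.094, 0, 1], [0, 0, 0, 0, 0, 0, 1], [0, 0, 0, 0, 0, 0, 1], [0, 0, 0, 0, 0, 0, 1]],
  ],
  squeeze=60,
)

```text
clock: 1.6
position: [0.5682, -0.1264, 0.2478]
ee_rot: [0.977, 0.214, -0.001, 0.0]
ft_force: [-0.3, -0.4, -0.4]
grip_width: 1.002
grasp_force: 0.0
```

```bash
python3 - <<'E'
from h import *
o=get_obs();im=optics.camera("wrist");cv2.imwrite("pics/w1.png",im[:,:,::-1]);np.save("w1.npy",o,allow_pickle=True)
W=cam("wrist",o);print(o["position"],o["ee_rot"],o["clock"]);print(proj(W,(.569,-.1235,.108)),proj(W,(.5385,-.138,.08)))
E
```

```text
[ 0.56820575 -0.12635665  0.24782234] [ 9.76898407e-01  2.13703596e-01 -5.24466807e-04  2.83268437e-05] 1.6
[318.39056767 218.89305193] [319.48054393 252.42182629]
```

View pics/w1.png

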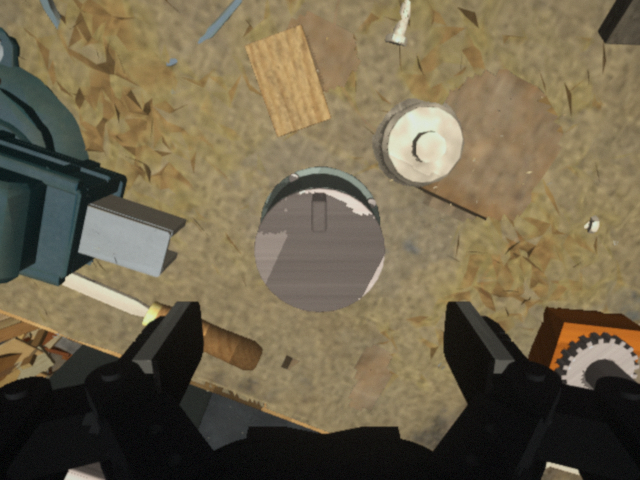

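The tab is at about (319,212) in the wrist view, upright along the tool's x, so the yaw is aligned. The lid centre is near (320,250), and the brush at (425,145) is clear of the fingers.

>>> send_rows(
  plan=[
    [[0, 0, 0, 0.01, -0.011, 0.12, 0.5], [0, 0, 0, 0, 0, 0.18, 0.5], [0, 0, 0, 0, 0, 0.18, 0.5], [0, 0, 0, 0, 0, 0.14, 0.5], [0, 0, 0, 0, 0, 0.08, 0.5], [0, 0, 0, 0, 0, 0.03, 0.5], [0, 0, 0, 0, 0, 0, 0.5], [0, 0, 0, 0, 0, 0, 0], [0, 0, 0, 0, 0, 0, 0], [0, 0, 0, 0, 0, 0, 0], [0, 0, 0, 0, 0, 0, 0], [0, 0, 0, 0, 0, 0, 0]],
  ],
  squeeze=60,
)

```text
clock: 2.65
position: [0.5705, -0.1234, 0.1041]
ee_rot: [0.977, 0.214, 0.001, 0.001]
ft_force: [0.0, -0.1, 6.1]
grip_width: 0.11
grasp_force: 59.6
```

>>> send_rows(
  plan=[
    [[0, 0.013, 0, -0.003, 0, -0.009, 0], [0, 0.027, 0, -0.006, 0, -0.018, 0], [0, 0.027, 0, -0.006, 0, -0.018, 0], [0, 0.027, 0, -0.006, 0, -0.018, 0], [0, 0.027, 0, -0.006, 0, -0.018, 0], [0, 0.027, 0, -0.006, 0, -0.018, 0], [0, 0.027, 0, -0.006, 0, -0.018, 0], [0, 0.013, 0, -0.003, 0, -0.009, 0], [0, 0, 0, 0, 0, 0, 0], [0, 0, 0, 0, 0, 0, 0], [0, 0, 0, 0, 0, 0, 0]],
  ],
)

```text
clock: 3.57
position: [0.5592, -0.1277, 0.1264]
ee_rot: [0.967, 0.212, 0.137, -0.03]
ft_force: [0.0, -0.5, -0.8]
grip_width: 0.108
grasp_force: 58.5
```

```bash
python3 - <<'E'
from h import *
a=optics.camera("scene")[190:340,170:370,::-1];b=optics.camera("top")[170:320,160:360,::-1]
cv2.imwrite("pics/t1.png",np.hstack([cv2.resize(x,(400,300)) for x in(a,b)]))
E
```

```text
(no output)
```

View pics/t1.png

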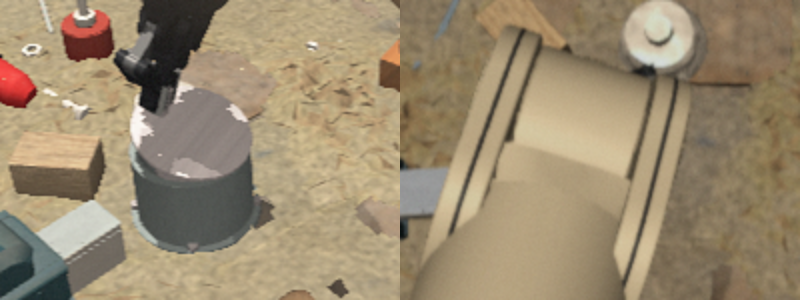

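The scene crop shows the lid held by its tab, with the tab side clearly raised above the drum at (190,130). Now I lift it and level it in the air.

>>> send_rows(
  plan=[
    [[0, 0, 0, 0.01, 0, -0.036, 0], [0, 0, 0, 0.02, 0, -0.072, 0], [0, 0, 0, 0.02, 0, -0.072, 0], [0, 0, 0, 0.02, 0, -0.072, 0], [0, 0, 0, 0.02, 0, -0.072, 0], [0, -0.03, 0, 0, 0, 0, 0], [0, -0.04, 0, 0, 0, 0, 0], [0, -0.04, 0, 0, 0, 0, 0], [0, -0.04, 0, 0, 0, 0, 0], [0, -0.03, 0, 0, 0, 0, 0], [0, 0, 0, 0, 0, 0, 0], [0, 0, 0, 0, 0, 0, 0], [0, 0, 0, 0, 0, 0, 0]],
  ],
)

```text
clock: 4.75
position: [0.5584, -0.1282, 0.1935]
ee_rot: [0.977, 0.214, 0.006, -0.001]
ft_force: [0.6, 0.2, -1.2]
grip_width: 0.102
grasp_force: 58.5
```

```bash
python3 - <<'E'
from h import *
o=get_obs();M=R.from_quat(o["ee_rot"]).as_matrix();p=o["position"];print(p,M.round(4).tolist())
# lid centre is 36mm behind tab, tab TCP offset (measured at grasp): tab .569,-.1235 vs TCP .5705,-.1234
tgt=np.array([.503,-.268]);tcp=tgt+.0365*M[:2,0]
d=M.T@np.r_[tcp-p[:2],0];print(tcp,d/.2, M.T@[0,0,-1])
im=optics.camera("wrist");cv2.imwrite("pics/w2.png",im[:,:,::-1])
E
```

```text
[ 0.55837171 -0.12817776  0.19353307] [[0.9086, 0.4175, 0.012], [0.4175, -0.9087, 0.0056], [0.0133, -0.0, -0.9999]]
[ 0.53616346 -0.25276188] [-0.36094934  0.51966595 -0.00480857] [-1.32638826e-02  3.95626785e-05  9.99912030e-01]
```

View pics/w2.png

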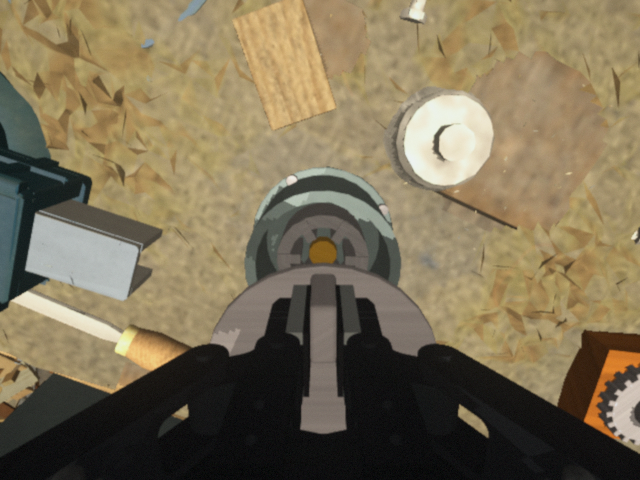

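The wrist view shows the well open, the brass pin at (323,250) and the sleeve keys around it. The lid is in the jaws in front. Now I carry it to the free spot and lower it.

>>> send_rows(
  plan=[
    [[0, -0.009, 0, -0.031, 0.05, 0, 0], [0, 0, 0, -0.07, 0.1, 0, 0], [0, 0, 0, -0.08, 0.11, 0, 0], [0, 0, 0, -0.08, 0.11, 0, 0], [0, 0, 0, -0.07, 0.1, 0, 0], [0, 0, 0, -0.03, 0.05, 0, 0], [0, 0, 0, 0, 0, 0.1, 0], [0, 0, 0, 0, 0, 0.16, 0], [0, 0, 0, 0, 0, 0.18, 0], [0, 0, 0, 0, 0, 0.16, 0], [0, 0, 0, 0, 0, 0.1, 0], [0, 0, 0, 0, 0, 0.06, 0], [0, 0, 0, 0, 0, 0, 0], [0, 0, 0, 0, 0, 0, 0]],
  ],
)

```text
clock: 5.97
position: [0.5363, -0.2531, 0.0421]
ee_rot: [0.977, 0.214, -0.001, 0.0]
ft_force: [0.8, -0.1, -0.7]
grip_width: 0.104
grasp_force: 58.6
```

>>> send_rows(
  plan=[
    [[0, 0, 0, 0, 0, 0.015, 0], [0, 0, 0, 0, 0, 0.01, 0], [0, 0, 0, 0, 0, 0.01, 0], [0, 0, 0, 0, 0, 0.005, 0], [0, 0, 0, 0, 0, 0, 0], [0, 0, 0, 0, 0, 0, 0]],
  ],
)

```text
clock: 6.47
position: [0.5364, -0.2531, 0.0342]
ee_rot: [0.977, 0.214, -0.0, 0.001]
ft_force: [-1.9, 0.6, 3.3]
grip_width: 0.104
grasp_force: 59.1
```

>>> send_rows(
  plan=[
    [[0, 0, 0, 0, 0, 0, 0.4], [0, 0, 0, 0, 0, 0, 0.4], [0, 0, 0, 0, 0, 0, 0.4], [0, 0, 0, 0, 0, -0.05, 0.4], [0, 0, 0, 0, 0, -0.14, 0.8], [0, 0, 0, 0, 0, -0.18, 0.8], [0, 0, 0, 0, 0, -0.18, 0.8], [0, 0, 0, 0, 0, -0.18, 0.8], [0, 0, 0, 0, 0, -0.12, 0.8], [0, 0, 0, -0.05, 0.1, 0, 0.8], [0, 0, 0, -0.085, 0.16, 0, 0.8], [0, 0, 0, -0.085, 0.16, 0, 0.8], [0, 0, 0, -0.085, 0.16, 0, 0.8], [0, 0, 0, -0.05, 0.11, 0, 0.8], [0, 0, 0, -0.03, 0.06, 0, 0.8], [0, 0, 0, 0, 0, 0, 0.8], [0, 0, 0, 0, 0, 0, 0.8], [0, 0, 0, 0, 0, 0, 0.8]],
  ],
)

```text
clock: 7.97
position: [0.5299, -0.4191, 0.204]
ee_rot: [0.977, 0.215, -0.0, -0.0]
ft_force: [0.1, 0.8, -0.2]
grip_width: 0.8
grasp_force: 0.0
```

```bash
python3 - <<'E'
from h import *
o=get_obs();im=optics.camera("wrist")[:,:,::-1].copy();cv2.imwrite("pics/w3.png",im);np.save("w3.npy",o,allow_pickle=True)
t=optics.camera("top")[:,:,::-1];s=optics.camera("scene")[:,:,::-1];cv2.imwrite("pics/top3.png",t);cv2.imwrite("pics/scene3.png",s)
W=cam("wrist",o);print(o["position"],o["ee_rot"]);print(proj(W,(.529,-.421,.098)))
cv2.imwrite("pics/w3v.png",np.hstack([cv2.resize(im,(460,345)),s[150:495-0,150:490][:330].copy() if 0 else cv2.resize(s[150:350,180:377],(340,345))]))
E
```

```text
[ 0.52988316 -0.41908465  0.20398576] [ 9.76641660e-01  2.14874208e-01 -2.79684637e-04 -2.52453462e-04]
[324.11181112 239.66900802]
```

View pics/w3v.png

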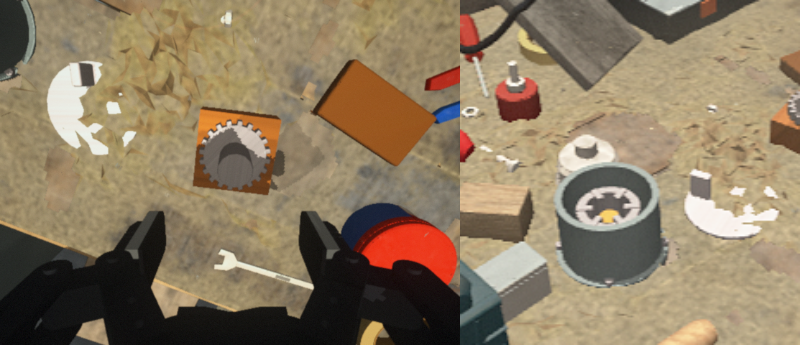

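The lid lies flat at about (80,105) in the wrist view and (730,205) in the scene crop, tab up and clear of the drum. The six keys now show in the open well. I make one composite for the boss and key measurements.

```bash
cat > keys.py <<'E'
from h import *
T=cam("top");S=cam("scene");t=cv2.imread("pics/top3.png");s=cv2.imread("pics/scene3.png")
px=[]
for im,r in((t,(225,205,75,85)),(s,(225,225,85,70))):
    x,y,w,h=r;g=cv2.cvtColor(im[y:y+h,x:x+w],cv2.COLOR_BGR2HSV)
    m=((g[...,1]>130)&(g[...,2]>120)&(g[...,0]>10)&(g[...,0]<32)).astype(np.uint8)
    n,l,st,c=cv2.connectedComponentsWithStats(m);k=1+np.argmax(st[1:,4]);px.append(c[k]+[x,y]);print("pin",st[k],px[-1])
p,e=tri([(T,px[0]),(S,px[1])]);print("pin tri",p,e[0],"on .048:",onz(T,px[0],.048),onz(S,px[1],.048))
def unwrap(C,im,c,r,z):
    a=np.radians(np.arange(0,360,1.));P=[proj(C,(c[0]+r*np.cos(x),c[1]+r*np.sin(x),z)) for x in a]
    return cv2.remap(cv2.cvtColor(im,cv2.COLOR_BGR2GRAY),np.float32(P)[None],None,cv2.INTER_LINEAR)[0].astype(float)
def phase(C,im,c,z=.06):
    for r in(.017,.0185,.02):
        v=unwrap(C,im,c,r,z);f=np.fft.fft(v-v.mean())
        print("  r",r,"phase6 %.1f"%(-np.degrees(np.angle(f[6]))/6%60),"amp",[round(abs(q)/180,1) for q in f[1:10]])
for n,C,im,q in(("top",T,t,px[0]),("scene",S,s,px[1])):
    print(n);phase(C,im,onz(C,q,.048)[:2])
E
python3 keys.py; python3 - <<'E'
from h import *
o=np.load("w3.npy",allow_pickle=True).item();w=cv2.imread("pics/w3.png");t=cv2.imread("pics/top3.png");s=cv2.imread("pics/scene3.png")
up=lambda im,x,y,w,h:cv2.resize(im[y:y+h,x:x+w],(400,300),interpolation=cv2.INTER_CUBIC)
cv2.imwrite("pics/c2.png",np.vstack([np.hstack([up(w,250,140,160,120),up(t,215,195,100,75)]),np.hstack([up(s,220,215,100,75),up(w,250,200,160,120)])]))
E
```

```text
pin [30 35 12 11 99] [260.07070707 244.90909091]
pin [36 47 11  7 50] [265.6  274.64]
pin tri [ 0.53721773 -0.1371135   0.04907747] 0.00030660966058032244 on .048: [ 0.53717483 -0.13722878  0.048     ] [ 0.53848586 -0.13754254  0.048     ]
top
  r 0.017 phase6 52.9 amp [np.float64(25.2), np.float64(5.1), np.float64(2.3), np.float64(6.3), np.float64(10.3), np.float64(61.3), np.float64(27.2), np.float64(8.8), np.float64(3.6)]
  r 0.0185 phase6 52.5 amp [np.float64(25.4), np.float64(7.2), np.float64(2.6), np.float64(3.5), np.float64(5.5), np.float64(65.9), np.float64(28.9), np.float64(12.7), np.float64(6.3)]
  r 0.02 phase6 52.2 amp [np.float64(28.1), np.float64(11.3), np.float64(3.4), np.float64(4.6), np.float64(4.8), np.float64(61.0), np.float64(25.4), np.float64(13.9), np.float64(8.9)]
scene
  r 0.017 phase6 52.1 amp [np.float64(19.7), np.float64(23.9), np.float64(15.9), np.float64(18.3), np.float64(17.0), np.float64(61.0), np.float64(7.8), np.float64(6.2), np.float64(5.8)]
  r 0.0185 phase6 52.0 amp [np.float64(19.2), np.float64(19.9), np.float64(14.7), np.float64(18.0), np.float64(18.5), np.float64(60.8), np.float64(8.2), np.float64(7.4), np.float64(4.8)]
  r 0.02 phase6 52.2 amp [np.float64(6.2), np.float64(23.8), np.float64(11.5), np.float64(17.9), np.float64(12.8), np.float64(51.0), np.float64(4.1), np.float64(11.0), np.float64(4.7)]
```

View pics/c2.png

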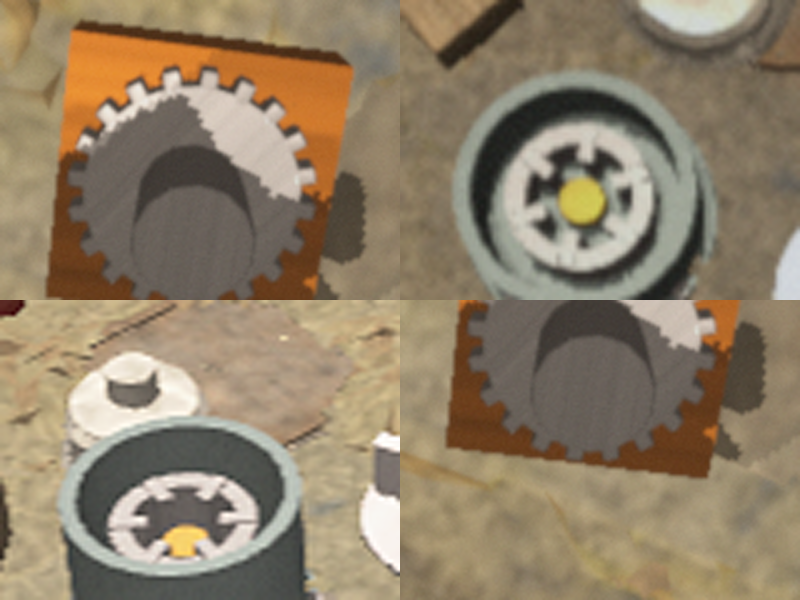

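The composite gives the boss top centre at about (327.4,239) in the wrist view, the brass pin at (260,245) in the top view, and the keys at 52° modulo 60. Now I grasp the boss.

>>> send_rows(
  plan=[
    [[0, 0, 0, -0.008, 0.012, 0.08, 0.8], [0, 0, 0, 0, 0, 0.16, 0.8], [0, 0, 0, 0, 0, 0.16, 0.8], [0, 0, 0, 0, 0, 0.13, 0.8], [0, 0, 0, 0, 0, 0.06, 0.8], [0, 0, 0, 0, 0, 0.02, 0.8], [0, 0, 0, 0, 0, 0, 0.8], [0, 0, 0, 0, 0, 0, 0.2], [0, 0, 0, 0, 0, 0, 0.2], [0, 0, 0, 0, 0, 0, 0], [0, 0, 0, 0, 0, 0, 0], [0, 0, 0, 0, 0, 0, 0], [0, 0, 0, 0, 0, 0, 0]],
  ],
  squeeze=90,
)

```text
clock: 9.2
position: [0.5292, -0.4246, 0.0837]
ee_rot: [0.977, 0.214, 0.0, 0.001]
ft_force: [-0.5, 1.5, 7.1]
grip_width: 0.328
grasp_force: 88.4
```

>>> send_rows(
  plan=[
    [[0, 0, 0, 0, 0, -0.05, 0], [0, 0, 0, 0, 0, -0.1, 0], [0, 0, 0, 0, 0, -0.15, 0], [0, 0, 0, 0, 0, -0.1, 0], [0, 0, 0, 0, 0, -0.05, 0], [0, 0, 0, 0.034, -0.07, 0, 0], [0, 0, 0, 0.07, -0.14, 0, 0], [0, 0, 0, 0.07, -0.14, 0, 0], [0, 0, 0, 0.07, -0.14, 0, 0], [0, 0, 0, 0.07, -0.14, 0, 0], [0, 0, 0, 0.07, -0.14, 0, 0], [0, 0, 0, 0.07, -0.14, 0, 0], [0, 0, 0, 0.07, -0.14, 0, 0], [0, 0, 0, 0.07, -0.14, 0, 0], [0, 0, 0, 0.034, -0.07, 0, 0], [0, 0, 0, 0.01, -0.03, 0, 0], [0, 0, 0, 0, 0, 0, 0], [0, 0, 0, 0, 0, 0, 0], [0, 0, 0, 0, 0, 0, 0]],
  ],
  squeeze=90,
)

```text
clock: 10.78
position: [0.5364, -0.1383, 0.1713]
ee_rot: [0.977, 0.213, -0.001, 0.0]
ft_force: [-0.5, -0.5, -1.1]
grip_width: 0.327
grasp_force: 89.2
```

```bash
python3 - <<'E'
from h import *
o=get_obs();print(o["position"],o["ee_rot"],o["joint_pos"])
s=optics.camera("scene")[:,:,::-1];w=optics.camera("wrist")[:,:,::-1];cv2.imwrite("pics/s4.png",s);cv2.imwrite("pics/w4.png",w)
S=cam("scene");z=o["position"][2]-.0437;a=o["position"].copy();a[2]=z;print("gear origin px",proj(S,a), "nose",proj(S,a-[0,0,.03]))
cv2.imwrite("pics/c4.png",np.hstack([cv2.resize(s[170:290,210:330],(480,480),interpolation=cv2.INTER_CUBIC),cv2.resize(w,(320,240))[:, :].repeat(2,0)[:480] if 0 else cv2.copyMakeBorder(cv2.resize(w[180:480,200:520],(320,300)),0,180,0,0,0)]))
E
```

```text
[ 0.53637184 -0.13833953  0.17125251] [ 9.77142073e-01  2.12584632e-01 -9.67331241e-04  4.55504222e-04] [ 0.56393915  0.26983102 -0.45729618  1.72964313  0.1296255   1.17325972
 -1.07188579]
gear origin px [262.86860789 237.81442123] nose [264.37693732 252.39184622]
```

View pics/c4.png

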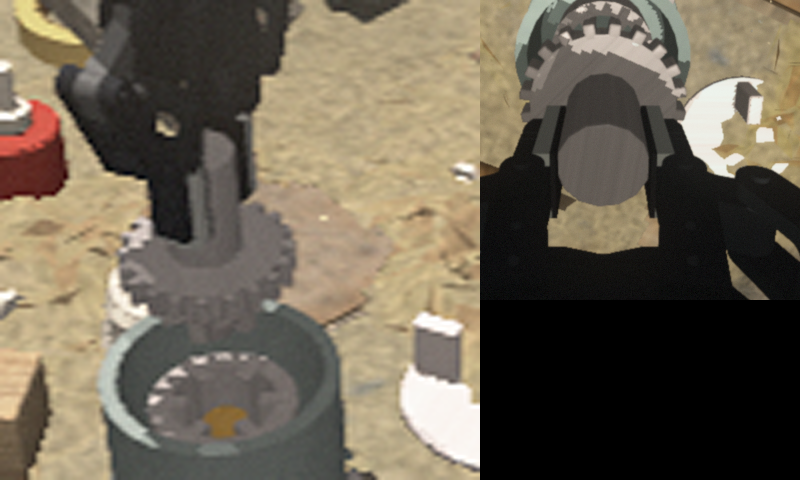

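```bash
python3 - <<'E'
from h import *
o={"position":np.array([.55837171,-.12817776,.19353307]),"ee_rot":R.from_matrix([[0.9086,0.4175,0.012],[0.4175,-0.9087,0.0056],[0.0133,0,-0.9999]]).as_quat()}
W=cam("wrist",o);im=cv2.imread("pics/w2.png");g=cv2.cvtColor(im[225:275,290:360],cv2.COLOR_BGR2HSV)
m=((g[...,1]>130)&(g[...,2]>90)&(g[...,0]>10)&(g[...,0]<32)).astype(np.uint8)
n,l,st,c=cv2.connectedComponentsWithStats(m);k=1+np.argmax(st[1:,4]);print(st[k],c[k]+[290,225],"pin wrist",onz(W,c[k]+[290,225],.048))
# gear wheel extents in the scene view
s=cv2.cvtColor(cv2.imread("pics/s4.png"),cv2.COLOR_BGR2HSV);S=cam("scene")
for r in range(226,250,2):
    row=s[r,225:300,1]<45;ix=np.flatnonzero(row);print(r,ix.min()+225,ix.max()+225,end=" | ")
G=np.array([.53637,-.13834,.1275]);M=R.from_quat(get_obs()["ee_rot"]).as_matrix()
a=np.radians(np.arange(0,360,3))
for off in(0,.002,.004):
    P=np.array([proj(S,G+off*M[:,0]+[.035*np.cos(x),.035*np.sin(x),z]) for x in a for z in(0,.012)]);print("\n",off,P.min(0),P.max(0))
    W=cam("wrist");print(" boss top in wrist",[proj(W,G+off*M[:,0]+[0,0,.058]+q*M[:,0]).round(1) for q in(-.015,.015)])
w=cv2.cvtColor(cv2.imread("pics/w4.png"),cv2.COLOR_BGR2GRAY).astype(int)
print(cv2.GaussianBlur(w.astype(np.uint8),(5,1),0)[280:400:3,322].tolist())
E
```

```text
[ 19  16  28  22 525] [322.36952381 252.2       ] pin wrist [ 0.53900349 -0.13750098  0.048     ]
226 243 281 | 228 241 282 | 230 241 283 | 232 240 283 | 234 240 283 | 236 240 283 | 238 238 282 | 240 237 282 | 242 237 279 | 244 237 278 | 246 236 281 | 248 237 285 | 
 0 [239.72055006 218.59195694] [285.06670564 252.07573482]
 boss top in wrist [array([321.9, 395.9]), array([321.8, 311.4])]

 0.002 [238.62733012 218.29356373] [283.95238809 251.73028749]
 boss top in wrist [array([321.9, 390.6]), array([321.8, 305.3])]

 0.004 [237.53596835 217.99565906] [282.83993536 251.38543977]
 boss top in wrist [array([321.9, 385.3]), array([321.8, 299.2])]
[60, 59, 59, 58, 58, 60, 59, 56, 76, 98, 94, 94, 94, 93, 94, 93, 94, 94, 95, 96, 94, 95, 94, 93, 94, 94, 93, 95, 93, 95, 95, 95, 95, 95, 94, 100, 141, 143, 147, 140]
```

>>> send_rows(
  plan=[
    [[0, 0, 0, -0.003, 0, 0.04, 0], [0, 0, 0, 0, 0, 0.06, 0], [0, 0, 0, 0, 0, 0.06, 0], [0, 0, 0, 0, 0, 0.04, 0], [0, 0, 0, 0, 0, 0.02, 0], [0, 0, 0, 0, 0, 0.01, 0], [0, 0, 0, 0, 0, 0.01, 0], [0, 0, 0, 0, 0, 0.005, 0], [0, 0, 0, 0, 0, 0.005, 0], [0, 0, 0, 0, 0, 0, 0], [0, 0, 0, 0, 0, 0, 0]],
  ],
)

```text
clock: 11.8
position: [0.5366, -0.1364, 0.1233]
ee_rot: [0.977, 0.214, -0.0, 0.001]
ft_force: [-6.3, 1.7, 11.4]
grip_width: 0.322
grasp_force: 90.9
```

>>> send_rows(
  plan=[
    [[0, 0, 0.027, 0, -0.001, 0, 0], [0, 0, 0.027, 0, 0, 0, 0], [0, 0, 0.027, 0, -0.001, 0, 0], [0, 0, 0.027, 0, -0.001, 0, 0], [0, 0, 0.027, 0, 0, 0, 0], [0, 0, 0.027, 0, -0.001, 0, 0], [0, 0, 0, 0, 0, 0, 0]],
  ],
)

```text
clock: 12.38
position: [0.5373, -0.1363, 0.1236]
ee_rot: [0.996, 0.092, 0.001, 0.001]
ft_force: [-0.8, -1.0, 9.1]
grip_width: 0.328
grasp_force: 90.0
```

```bash
python3 -c "
from h import *
o=get_obs();print(o['position'],o['torque'],R.from_quat(o['ee_rot']).as_rotvec(),np.degrees(np.arctan2(*R.from_quat(o['ee_rot']).as_matrix()[1::-1,0])))"
```

```text
[ 0.53731044 -0.13626631  0.12359163] [ 0.02329482  0.38521456 -0.04991715] [3.12582495 0.2902894  0.00358934] 10.611611767540362
```

>>> send_rows(
  plan=[
    [[0, 0, 0.027, 0, -0.001, 0, 0], [0, 0, 0.027, 0, 0, 0, 0], [0, 0, 0.027, 0, -0.001, 0, 0], [0, 0, 0.027, 0, -0.001, 0, 0], [0, 0, 0.027, 0, 0, 0, 0], [0, 0, 0, 0, 0, 0, 0]],
  ],
)

```text
clock: 12.88
position: [0.5375, -0.1353, 0.1236]
ee_rot: [1.0, -0.008, 0.001, 0.001]
ft_force: [0.4, 0.7, 7.9]
grip_width: 0.328
grasp_force: 89.8
```

>>> send_rows(
  plan=[
    [[0, 0, 0, -0.005, 0.007, 0, 0], [0, 0, 0.027, 0, -0.001, 0, 0], [0, 0, 0.027, 0, 0, 0, 0], [0, 0, 0.027, 0, -0.001, 0, 0], [0, 0, 0.027, 0, -0.001, 0, 0], [0, 0, 0.027, 0, 0, 0, 0], [0, 0, 0, 0, 0, 0, 0]],
  ],
)

```text
clock: 13.47
position: [0.5367, -0.1359, 0.1234]
ee_rot: [0.994, -0.109, 0.002, 0.001]
ft_force: [0.5, 0.7, 5.3]
grip_width: 0.329
grasp_force: 89.6
```

>>> send_rows(
  plan=[
    [[0, 0, 0, 0, 0, 0.006, 0], [0, 0, 0.027, 0, -0.001, 0, 0], [0, 0, 0.027, 0, 0, 0, 0], [0, 0, 0.027, 0, -0.001, 0, 0], [0, 0, 0.027, 0, -0.001, 0, 0], [0, 0, 0, 0, 0, 0, 0]],
  ],
)

```text
clock: 13.97
position: [0.5374, -0.1354, 0.1228]
ee_rot: [0.982, -0.189, 0.002, 0.0]
ft_force: [0.8, 1.2, 6.1]
grip_width: 0.323
grasp_force: 90.1
```

>>> send_rows(
  plan=[
    [[0, 0, 0.027, 0, 0, 0.004, 0], [0, 0, 0.027, 0, -0.001, 0, 0], [0, 0, 0.027, 0, 0, 0, 0], [0, 0, 0.027, 0, -0.001, 0, 0], [0, 0, 0.027, 0, 0, 0, 0], [0, 0, 0, 0, 0, 0, 0]],
  ],
)

```text
clock: 14.47
position: [0.5358, -0.1358, 0.1207]
ee_rot: [0.958, -0.287, 0.001, 0.001]
ft_force: [-2.3, -2.4, 5.5]
grip_width: 0.322
grasp_force: 89.6
```

```bash
python3 -c "
from h import *
o=get_obs();print(o['position'],o['ft_force'],o['torque'],np.degrees(np.arctan2(*R.from_quat(o['ee_rot']).as_matrix()[1::-1,0])),o['joint_pos'])
s=optics.camera('scene')[:,:,::-1];cv2.imwrite('pics/s5.png',s)
for d in(0,.02):
  g=o['position'].copy();g[2]-=.0437+0;print(proj(cam('scene'),g))
"
```

```text
[ 0.53580323 -0.13582826  0.12071091] [-2.33985495 -2.35045627  5.54836258] [-0.6417902   0.52873539  0.67925407] -33.38741764446735 [ 0.42999645  0.30104185 -0.30823963  1.79183846  0.10571285  1.06359895
 -2.07012033]
[264.32114906 262.83144354]
[264.32114906 262.83144354]
```

>>> send_rows(
  plan=[
    [[0, 0, -0.02, 0, 0, 0.01, 0], [0, 0, -0.02, 0, 0, 0.01, 0], [0, 0, 0, 0, 0, 0.01, 0], [0, 0, 0, 0, 0, 0.01, 0], [0, 0, 0, 0, 0, 0, 0]],
  ],
)

```text
clock: 14.93
position: [0.5357, -0.136, 0.1126]
ee_rot: [0.966, -0.257, 0.0, 0.001]
ft_force: [-2.0, -2.5, 5.8]
grip_width: 0.329
grasp_force: 90.1
```

>>> send_rows(
  plan=[
    [[0, 0, 0, 0, 0, 0.01, 0], [0, 0, 0, 0, 0, 0.01, 0], [0, 0, 0, 0, 0, 0.01, 0], [0, 0, 0, 0, 0, 0.01, 0], [0, 0, 0, 0, 0, 0.008, 0], [0, 0, 0, 0, 0, 0, 0], [0, 0, 0, 0, 0, 0, 0]],
  ],
)

```text
clock: 15.52
position: [0.5358, -0.1361, 0.1038]
ee_rot: [0.966, -0.257, 0.001, 0.001]
ft_force: [-5.5, -3.1, 13.7]
grip_width: 0.324
grasp_force: 91.0
```

>>> send_rows(
  plan=[
    [[0, 0, 0, 0, 0, 0.005, 0], [0, 0, 0, 0, 0, 0.005, 0], [0, 0, 0, 0, 0, 0.005, 0], [0, 0, 0, 0, 0, 0, 0], [0, 0, 0, 0, 0, 0, 0], [0, 0, 0, 0, 0, 0, 0]],
  ],
)

```text
clock: 16.02
position: [0.536, -0.1362, 0.1035]
ee_rot: [0.966, -0.257, 0.001, 0.001]
ft_force: [-18.7, -0.6, 41.8]
grip_width: 0.324
grasp_force: 94.4
```

```bash
python3 -c "
from h import *
o=get_obs();print(o['position'],o['ft_force'],o['torque'],o['grasp_force'])
s=optics.camera('scene')[:,:,::-1];cv2.imwrite('pics/s6.png',cv2.resize(s[150:330,180:420],(800,600),interpolation=cv2.INTER_CUBIC))
"
```

```text
[ 0.53600135 -0.13618485  0.10350284] [-18.67245762  -0.60845444  41.76061775] [-0.00598045  4.08165212  0.24706766] 94.35762405395508
```

View pics/s6.png

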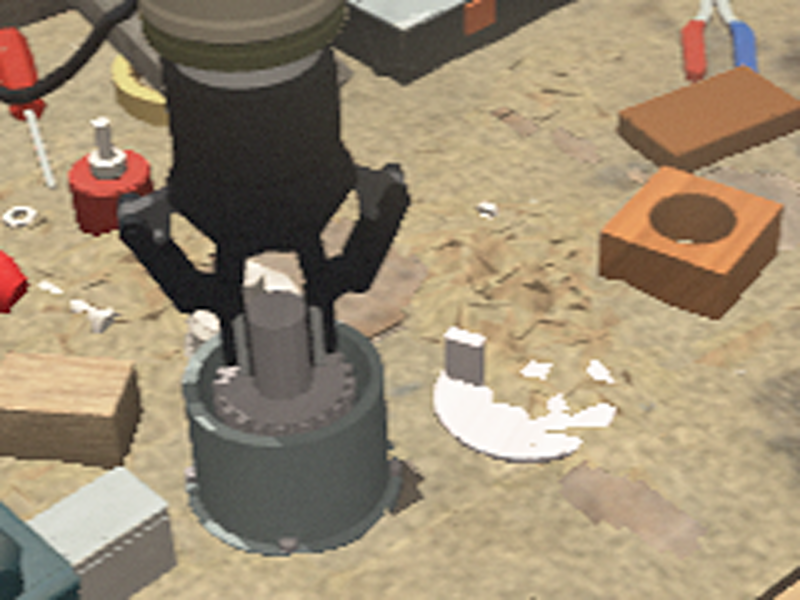

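The wheel sits down inside the rim with a hard stop at TCP z 0.1035. The lid lies flat and clear at (520,410), and the bystanders in view look untouched. I ease the press slightly and hold.

>>> send_rows(
  plan=[
    [[0, 0, 0, 0, 0, -0.006, 0], [0, 0, 0, 0, 0, 0, 0], [0, 0, 0, 0, 0, 0, 0], [0, 0, 0, 0, 0, 0, 0], [0, 0, 0, 0, 0, 0, 0], [0, 0, 0, 0, 0, 0, 0]],
  ],
)

```text
clock: 16.57
position: [0.5359, -0.1362, 0.1035]
ee_rot: [0.966, -0.257, 0.001, 0.001]
ft_force: [-13.2, -1.8, 30.5]
grip_width: 0.325
grasp_force: 91.9
```

```bash
python3 -c "
from workcell import job
print(job.hand_in())"
```

```text
the job is handed in; nothing more can be done
None
```

I handed in the job at about 17 s on the robot clock. The lid lies flat on the bench, tab up and clear of the drive head, and the gear is meshed and pressed home against a hard stop at about 30 N while still gripped. `hand_in` returned no verdict. The ejector depth is inferred from the TCP height (0.1035 m), and the bystanders I could see looked unmoved.

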